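# Open the movement well of the bird's ebony plinth

## Task

Open the ebony plinth so that its movement can be oiled: press the brass snap tab down until the cover springs loose, then push the cover off its seat and along the plinth until it lies flat on the green felted ledge, up against or close to the bead at the far end. The cover is only to be pushed, not lifted, and the bird, canister, gear wheels, screwdriver and loupe stay where they are.

Things in the scene. Friction and masses are not known exactly. Their poses are not given: they have to be found in the camera images.
- plinth: Lacquered ebony plinth, fixed, 256 mm (x) by 128 mm (y); origin at the centre of its underside, z up. Flat deck 46 mm above the bench. Along the deck's middle line from -x to +x: brass snap tab, brass cover on its seat over the movement well, green felted ledge level with the seat, brass end bead. The cover slides towards plinth +x between two side guides.
- guides (a point): Middle of the seat, on the deck at plinth x = -37 mm; axes as the plinth's. Brass guides run along both sides of the cover's way, up to 8.5 mm above the deck, 73 mm clear between their lips at the seat (these hold the seated cover down), 79 mm at the ledge. Two steel spring prongs behind the cover, at y = +-25 mm, stay within 5 mm above the deck.
- tab (a joint): How far the snap tab is pressed down, m: 0 at rest, 0.006 at its stop; it is sprung, pressing takes about 3 to 8 N. At about 0.004 its nose leaves the cover's window and the spring prongs shift the cover forward about 9 mm; then let go: the nose, trapped under the plate, catches it no more and only raises its rear edge 1.5 mm, up to the lips.
- tab_top (a point): Top centre of the snap tab, a ribbed brass button 18 mm (plinth x) by 28 mm (plinth y) at plinth x = -101 mm; axes as the plinth's. Its top is 12 mm above the deck at rest, 6 mm fully pressed. Its front edge is 13 mm behind the seated cover's edge. Nothing beside it within 30 mm is more than 5 mm above the deck.
- cover: Loose brass cover plate, 84 mm (x) by 76 mm (y) by 4 mm, 0.12 kg, sound holes in its front half, a window near its rear edge in which the tab's steel nose stands till pressed. Origin at the centre of its underside, axes as the plinth's. At plinth x = -37 mm seated, about -28 sprung loose, 61 against the end bead; 46 mm above the bench all the way.
- ridge (a point): Top centre of the straight thumb ridge across the cover's middle, the place to push: 7 mm thick (x), 56 mm long (y), top 12.5 mm above the cover's underside, 8.5 mm above the plate. Push on its upright rear face (tab side, -x) with fingertips a few mm above the plate. Some 60 mm are free between that face and the tab once sprung loose.
- ledge (a point): Where the cover's origin comes to lie when the cover meets the end bead: plinth x = 61 mm, y = 0, on the deck. The green felt reaches from x = 6 to 103 mm; the bead across its far end is 6 mm high, its inner face at x = 103 mm. The cover stays where the push leaves it.
- bird: Red enamelled tin bird, loose, on a round brass foot of 44 mm diameter, 80 mm tall; origin at the centre of its underside. Stays where it stands.
- canister: Screw-top brass canister, loose, 59 mm diameter, 77 mm tall, knurled lid half turned; origin at the centre of its underside. Stays where it stands.
- gear_large: Loose nickel gear wheel lying flat, 55 mm over the teeth, 6 mm thick with a 10 mm high hub; origin at the centre of its underside. Stays where it lies.
- gear_small: Loose nickel gear wheel lying flat, 43 mm over the teeth, 6 mm thick with a 10 mm high hub; origin at the centre of its underside. Stays where it lies.
- screwdriver: Loose horn-handled screwdriver, 170 mm long, lying along its x axis; origin under its middle. Stays where it lies.
- loupe: Loose black eye loupe, 34 mm diameter, 30 mm tall; origin at the centre of its underside. Stays where it stands.
Not all that is in view belongs to the job. There is more than one size of the cover; the one meant has the size given above.

How it is judged:
By the outcome, as a careful person would: the job done as asked, in the order asked, and still so for the second after the job is handed in, with the robot touching nothing.
It also fails if it takes over 40 s, if anything falls off the work surface, if the arm or the gripper's body presses on something with over 40 N, if the wrist force passes 120 N, or if a joint passes its speed limit or range.

## Robot

A 7-joint arm with a two-finger parallel gripper is mounted at the origin on the work surface. World frame = base frame: x ahead of the robot, y to its left, z up, the work surface at z = 0. Lengths are in m, angles in degrees, forces in N, time in s.
With the tool pointing down it reaches from about 0.425 to 0.875 m from the base axis. Payload 4.7 kg.
Tool frame: the origin (TCP) lies at the very end of the fingers, on their centre line; the grasp point (between the pads) lies 19 mm behind it; z points along the fingers, y is the line along which they close (so a half turn about z gives the same grasp; the last joint's range is limited). The gripper opens to 87 mm and grips with 3 to 60 N. Pads are 19 mm wide; open, the fingers measure 117 mm over their backs; the gripper's body (75 mm by 190 mm) begins 51 mm behind the grasp point.
Start: joints at [70.651, 18.392, -4.016, 83.108, 1.295, 78.541, -3.26], TCP at [0.224, -0.61, 0.201] pointing down, gripper open.
Joint ranges: [-163.93, 163.93], [-17.29, 119.83], [-79.2, 71.16], [3.27, 140.29], [-89.18, 269.18], [5.43, 117.66], [-154.24, 154.24]. Speed limits (degrees/s): [147.25, 147.25, 180, 180, 180, 180, 180].

## Interface

Orientations are given as [roll, pitch, yaw] about the fixed x, y, z axes, in that order (R = Rz(yaw) Ry(pitch) Rx(roll)).
In Python, from cell import get_obs, read_camera, sign_off, silhouettes gives the robot as it stands.
- The arm moves only by the tool play_rows, never from a script. Its argument "steps" is a list that holds one entry, the list of rows, each a list of 7 numbers: the shift along the tool's x, y, z in m, then the turn, a rotation vector about the tool's x, y, z in rad, then the finger opening in m, from 0 to 0.087. A call has 1 to 12 rows; each row shifts and turns the commanded pose from where the row before left it, along the tool's axes as they then stand; what a row does not reach is not made up. A row lasts 1/10 s, in which the tool goes at most 50 mm and 8.59 degrees, less where a joint would pass 70% of its speed; a pose out of reach is approached as far as the arm can. A call is refused whole if a number of a shift passes 0.05 or a number of a turn 0.15, either way. A call with a gripper value outside its range is refused whole. The fingers move at their own pace and stop on an object; "force" is the grip in N (left out, the last holds). Time passes only in rows, so rows that do not move let the fingers close. It gives the time, the measured TCP pose, the force, the opening and the grip force at its end, in the units of the state.
- get_obs(): the state, without advancing time (a new reading comes with each control period).
- read_camera(name): name is "scene" or "top" or "wrist"; returns a dict with "frame" (400x640x3 uint8, red, green, blue), "intrinsics" (3x3 intrinsics, pixels), "view" (4x4, takes a point from world to camera coordinates). Camera axes: x right, y up, looking along -z (the intrinsics and any distortion apply to the point x, -y, -z); pixel columns grow to the right and rows downward; lengths in m; the calibration is good to about 2 mm. A picture is of the moment at which its call begins. There is no depth.
- sign_off(): hands the job in; it is judged then, once.
Trained networks look in the newest picture that a camera, given by its name, has taken for a name from the list of things; names that differ only in an ending like _2 or _b are one class to them, and where a whole thing is asked for, a point or a joint stands for the part that bears it (a point fixed in the world has none). Each returns a list of dicts, best first, with "p" (0 to 1); they miss things now and then, are a little off and sometimes report something else, mostly with a low value. They report only what shows in the picture. A call takes as long as a camera call. They do not tell look-alikes from the thing itself.
- silhouettes(camera, name): "pixels" (400x640 bool, what is visible of it) and "extent" ([left, top, right, bottom] in pixels, round what is visible of it).
The state is a dict: "time_s": time; "qpos": joint angles; "joint_velocities": joint speeds; "effort": joint torques, N m; "tool_pos": TCP position; "tool_rot": TCP orientation; "force": force on the tool from outside, world axes, zero at the start; "wrist_torque": the same for the moment, N m; "grip_width": finger opening in m; "grasp_force": force on a finger pad.
Only numpy, scipy, OpenCV 4.12 (cv2) and the standard library are available. Lean on these libraries where they do the work, as an engineer would, in place of code of your own. Each camera call takes 0.05 s, during which the arm holds its last target. There are 200 camera calls.

## Working session

There is one attempt and no reset: what is moved stays moved. The work goes in short steps, Python scripts to look and compute and a tool call to move; the robot and the scene stay as the last step left them, time stands still between calls to the robot, and variables do not carry over. Pictures are saved under pics/ and viewed, at most 10 in all, crops included, and the job is handed in when it is done.

Besides the shell and the picture viewer there is one more tool, called after ">>>" by a JSON object that holds its "method" and its "body", one argument or row to a line. play_rows: Moves the arm, as the interface text tells. Its arguments: {"type":"object","properties":{"steps":{"type":"array","items":{"type":"array","items":{"type":"array","items":{"type":"number"}}}},"force":{"type":"number"}},"required":["steps"]}

```bash
mkdir -p pics; ls; cat > h.py <<'E'
import numpy as np,cv2
from cell import *
def ray(cam,uv):
    K=np.array(cam["intrinsics"]);V=np.array(cam["view"]);R=V[:3,:3];t=V[:3,3]
    x=np.linalg.inv(K)@[uv[0],uv[1],1]; d=R.T@np.array([x[0],-x[1],-x[2]]); return -R.T@t,d
def onz(cam,uv,z):
    o,d=ray(cam,uv); return o+d*(z-o[2])/d[2]
def proj(cam,p):
    V=np.array(cam["view"]);c=V[:3,:3]@np.array(p)+V[:3,3];q=np.array(cam["intrinsics"])@[c[0],-c[1],-c[2]];return q[:2]/q[2]
def save(n,f): cv2.imwrite("pics/"+n,f[:,:,::-1])
E
python3 - <<'E'
from h import *
t=read_camera("top");s=read_camera("scene")
save("top.png",t["frame"]);save("scene.png",s["frame"])
for c,cam in(("top",t),("scene",s)):
  print(cam.keys(), np.linalg.inv(cam["view"])[:3,3])
  for n in["plinth","cover","tab","bird","canister","screwdriver","loupe"]:
    for r in silhouettes(c,n):
        ys,xs=np.nonzero(r["pixels"]);print(c,n,round(r["p"],2),r["extent"],onz(cam,(xs.mean(),ys.mean()),.05).round(3))
print(get_obs())
E
```

```text
pics
dict_keys(['frame', 'intrinsics', 'view']) [0.42907892 0.03003114 1.10743426]
top plinth 0.86 [335.8, 119.9, 398.0, 240.6] [ 0.586 -0.035  0.05 ]
top cover 0.92 [347.4, 175.2, 383.2, 217.7] [ 0.549 -0.037  0.05 ]
top cover 0.88 [318.0, 258.4, 389.0, 326.5] [ 0.353 -0.013  0.05 ]
top cover 0.63 [421.1, 238.2, 477.7, 292.6] [ 0.404 -0.21   0.05 ]
top tab 0.7 [360.0, 203.3, 374.1, 231.5] [ 0.491 -0.036  0.05 ]
top bird 0.7 [289.6, 130.2, 317.7, 155.2] [0.663 0.093 0.05 ]
top bird 0.67 [347.6, 175.8, 383.8, 215.1] [ 0.55  -0.037  0.05 ]
top canister 0.89 [419.0, 118.8, 453.3, 152.1] [ 0.672 -0.184  0.05 ]
top screwdriver 0.98 [253.9, 137.8, 275.4, 212.6] [0.568 0.169 0.05 ]
top loupe 0.55 [450.1, 179.2, 471.0, 197.6] [ 0.563 -0.23   0.05 ]
dict_keys(['frame', 'intrinsics', 'view']) [ 0.94662628 -0.00658024  0.63586786]
scene plinth 0.57 [245.4, 160.9, 328.9, 292.0] [ 0.628 -0.035  0.05 ]
scene plinth 0.54 [176.3, 245.7, 223.3, 294.0] [ 0.674 -0.182  0.05 ]
scene cover 0.83 [257.2, 176.5, 301.9, 214.7] [ 0.552 -0.036  0.05 ]
scene cover 0.77 [164.0, 142.5, 223.4, 186.3] [ 0.446 -0.20
[... 505 characters left out ...]
s': 0.8, 'qpos': array([70.65366031, 18.38853328, -4.01727064, 83.10602759,  1.29374691,
       78.54226072, -3.26148884]), 'joint_velocities': array([-0.01688296, -0.04531586, -0.11729717, -0.03425264, -0.03586526,
       -0.0172837 ,  0.01560507]), 'effort': array([-3.79026415e-04, -4.91044879e+01, -4.03314969e-01, -3.12752688e+01,
       -6.36013295e-02,  3.34836985e-02, -1.97780003e-05]), 'tool_pos': array([ 0.22395731, -0.61022955,  0.20073851]), 'tool_rot': array([1.79991754e+02, 1.17990149e-03, 2.01544751e+01]), 'force': array([-0.57157236, -0.21754093, -0.59820937]), 'wrist_torque': array([-0.02830832,  0.02882084, -0.00830025]), 'grasp_force': 0.0, 'grip_width': 0.08672659660865671}
```

```bash
python3 - <<'E'
import cv2
a=cv2.imread("pics/top.png");cv2.imwrite("pics/topc.png",cv2.resize(a[90:340,230:500],None,fx=2.3,fy=2.3,interpolation=cv2.INTER_CUBIC))
a=cv2.imread("pics/scene.png");cv2.imwrite("pics/scenec.png",cv2.resize(a[100:310,150:420],None,fx=2.8,fy=2.8,interpolation=cv2.INTER_CUBIC))
E
```

```text
(no output)
```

View pics/topc.png

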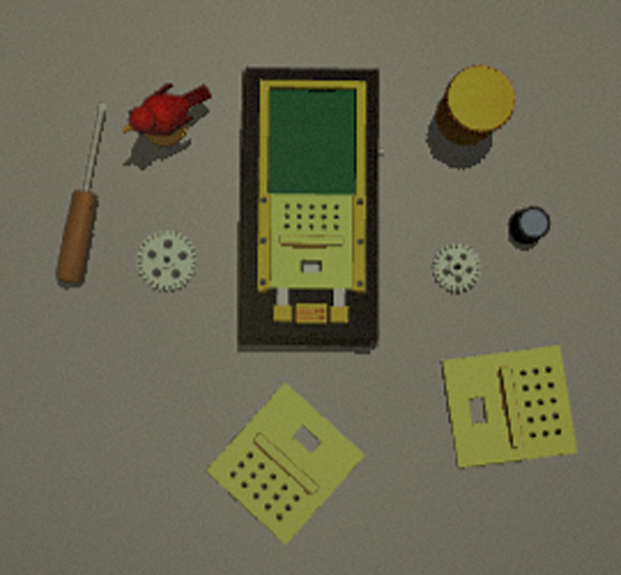

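View pics/scenec.png

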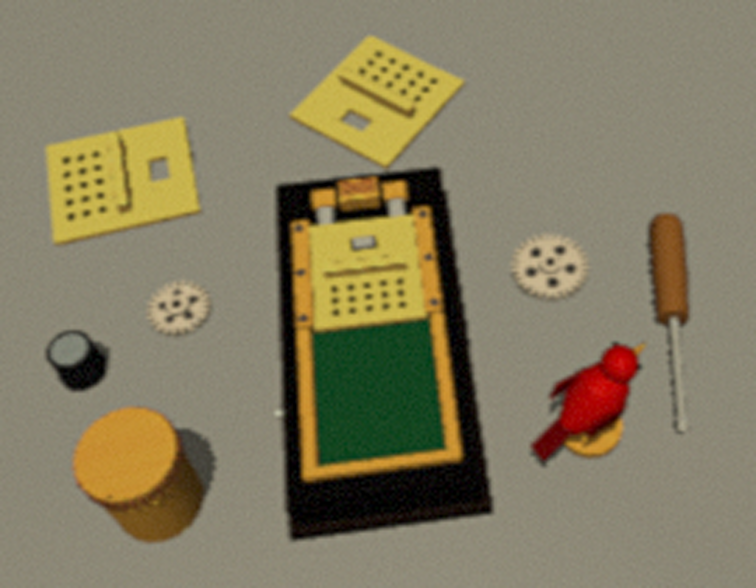

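The wanted cover is the one seated on the plinth, at top px (365,197), with its nose showing in the window at (365,206). The look-alikes are the loose plates on the bench at about (354,292) and (449,265). The tab is at about (365,226) and the felt at about (366,151). Next I'll get the pose from the felt and the tab.

```bash
python3 - <<'E'
from h import *
t=read_camera("top");f=t["frame"];hsv=cv2.cvtColor(f,cv2.COLOR_RGB2HSV)
m=cv2.inRange(hsv,(50,90,20),(90,255,255));n,l,st,c=cv2.connectedComponentsWithStats(m);i=1+st[1:,4].argmax();print(st[i])
ct=np.argwhere(l==i)[:,::-1].astype(np.float32)
W=np.array([onz(t,p,.046)[:2] for p in ct],np.float32)*1000
r=cv2.minAreaRect(W);print("felt",r,W[:,0].max())
e=[(c,l==i) for c in [0]]
# left/right edges fit per row
L=[];
for y in range(st[i][1]+6,st[i][1]+st[i][3]-4):
    xs=np.nonzero((l==i)[y])[0]; L.append(np.r_[onz(t,(xs.min(),y),.046)[:2],onz(t,(xs.max(),y),.046)[:2]])
L=np.array(L)
for k in(0,2): print(np.degrees(np.polyfit(L[:,k],L[:,k+1],1)[0]), L[:,k+1].mean())
for n,z in(("tab",.058),("cover",.05),("plinth",.046)):
    s=silhouettes("top",n)[0]["pixels"];ys,xs=np.nonzero(s);print(n,onz(t,(xs.mean(),ys.mean()),z).round(4))
    W=np.array([onz(t,p,z)[:2] for p in zip(xs,ys)],np.float32)*1000;print(cv2.minAreaRect(W))
print("tabpx",onz(t,(365.2,226.1),.058),"ridge",onz(t,(365.7,194.3),.0585))
save("crop1.png",cv2.resize(f[165:240,325:405],None,fx=7,fy=7,interpolation=cv2.INTER_CUBIC))
E
```

```text
[ 347  129   38   45 1689]
felt ((639.6170043945312, -39.531951904296875), (76.94625854492188, 92.7624740600586), 89.95814514160156) 686.02234
-0.18417064657887897 -0.001116521327560811
-1.405500846798977 -0.0771770047723575
tab [ 0.4922 -0.0367  0.058 ]
((502.56158447265625, -35.95629119873047), (26.21765899658203, 54.782737731933594), 89.82795715332031)
cover [ 0.4042 -0.2095  0.05  ]
((405.0474853515625, -209.1788330078125), (96.88175201416016, 108.40260314941406), 7.421107769012451)
plinth [ 0.5872 -0.0356  0.046 ]
((581.7849731445312, -36.867958068847656), (131.30091857910156, 255.26046752929688), 87.83499145507812)
tabpx [ 0.4830901 -0.037304   0.058    ] ridge [ 0.54764609 -0.03857577  0.0585    ]
```

View pics/crop1.png

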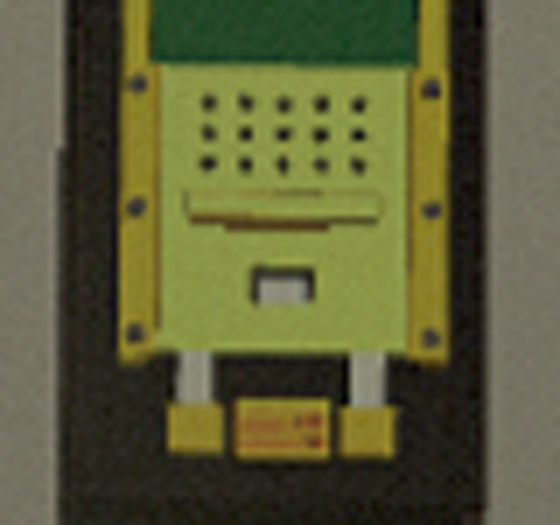

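The close crop confirms the cover still seated: nose in its window at crop (283,285), ridge top at (283,207), tab at (283,428). The plinth's yaw is about -1°, the tab is at about (0.483, -0.037) and the ridge at about (0.547, -0.038).

>>> {"method": "play_rows", "body": {
  "steps": [
    [[0.035,-0.035,0,0,0,0,0],[0.035,-0.035,0,0,0,0,0],[0.035,-0.035,0,0,0,0,0],[0.035,-0.035,0,0,0,0,0],[0.035,-0.035,0,0,0,0,0],[0.035,-0.035,0,0,0,0,0],[0.035,-0.035,0,0,0,0,0],[0.035,-0.035,0,0,0,0,0],[0.035,-0.035,0,0,0,0,0],[0.035,-0.035,0,0,0,0,0],[0.035,-0.035,0,0,0,0,0],[0.035,-0.035,0,0,0,0,0]]
  ]
}}

```text
time_s: 2.2
tool_pos: [0.4741, -0.0694, 0.2011]
tool_rot: [179.9, -0.0, 20.1]
force: [1.4, -0.7, -0.2]
grip_width: 0.0026
grasp_force: 0.0
```

>>> {"method": "play_rows", "body": {
  "steps": [
    [[0.007,-0.014,0.01,0,0,0.123,0],[0,0,0.02,0,0,0.123,0],[0,0,0.02,0,0,0.123,0],[0,0,0,0,0,0,0],[0,0,0,0,0,0,0]]
  ]
}}

```text
time_s: 2.7
tool_pos: [0.4752, -0.0557, 0.151]
tool_rot: [-180.0, 0.0, -0.8]
force: [-0.7, 0.4, 0.2]
grip_width: 0.0005
grasp_force: 0.0
```

```bash
python3 - <<'E'
from h import *
t=read_camera("wrist");save("w1.png",t["frame"]);o=get_obs();print(o["tool_pos"],o["tool_rot"],np.linalg.inv(t["view"])[:3,3])
for n,z in(("tab",.058),("cover",.05)):
  for r in silhouettes("wrist",n):
    s=r["pixels"];ys,xs=np.nonzero(s);print(n,r["p"],r["extent"],onz(t,(xs.mean(),ys.mean()),z).round(4))
print("proj tab",proj(t,(.483,-.037,.058)),"ridge",proj(t,(.547,-.038,.0585)))
E
```

```text
[ 0.47578691 -0.05584295  0.15157173] [ 1.79984231e+02 -6.67729325e-02 -8.58607089e-01] [ 0.54066213 -0.05831732  0.33469098]
tab 0.82 [274.4, 138.4, 310.2, 196.9] [ 0.4913 -0.0373  0.058 ]
cover 0.92 [250.6, 65.6, 332.3, 164.5] [ 0.5505 -0.0376  0.05  ]
cover 0.83 [405.2, 196.4, 506.1, 285.5] [ 0.4387 -0.2068  0.05  ]
proj tab [293.30718951 186.94950519] ridge [292.07619564 115.40809442]
```

View pics/w1.png

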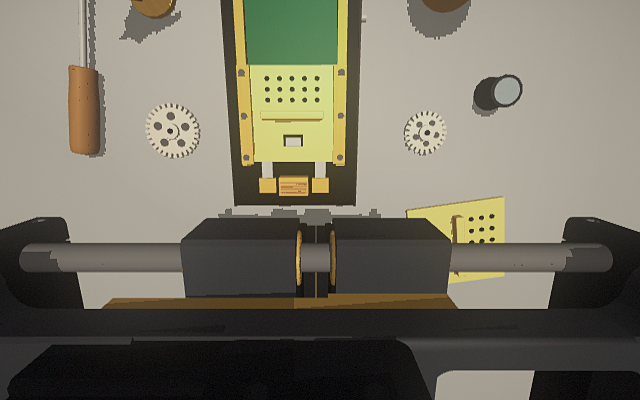

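The wrist view shows the tab top at (293,186) and the ridge at (292,115), within 1 px of my predictions, and the tab's centre is clear. I'll move above the tab now.

>>> {"method": "play_rows", "body": {
  "steps": [
    [[0.0075,-0.019,0.02,0,0,0.003,0],[0,0,0.03,0,0,0,0],[0,0,0.03,0,0,0,0],[0,0,0,0,0,0,0],[0,0,0.005,0,0,0,0],[0,0,0,0,0,0,0],[0,0,0,0,0,0,0]]
  ]
}}

```text
time_s: 3.55
tool_pos: [0.4843, -0.0371, 0.0671]
tool_rot: [180.0, -0.1, -1.2]
force: [0.6, 0.0, -0.2]
grip_width: 0.0008
grasp_force: 0.0
```

>>> {"method": "play_rows", "body": {
  "steps": [
    [[-0.001,0,0.004,0,0,0,0],[0,0,0.004,0,0,0,0],[0,0,0.002,0,0,0,0],[0,0,0.001,0,0,0,0],[0,0,0.001,0,0,0,0],[0,0,0.001,0,0,0,0],[0,0,0,0,0,0,0],[0,0,0,0,0,0,0]]
  ]
}}

```text
time_s: 4.35
tool_pos: [0.4821, -0.0367, 0.0527]
tool_rot: [180.0, -0.0, -1.2]
force: [0.7, -0.2, 0.6]
grip_width: 0.0005
grasp_force: 0.0
```

```bash
python3 - <<'E'
from h import *
t=read_camera("wrist");f=t["frame"];o=get_obs();print(o["tool_pos"],o["force"],o["wrist_torque"])
s=read_camera("scene");print("tab scene",proj(s,(.483,-.037,.058)),"ridge",proj(s,(.547,-.038,.0585)),proj(s,(.556,-.038,.0585)))
a=cv2.resize(f[60:260,200:400],(560,560),interpolation=cv2.INTER_CUBIC)
b=cv2.resize(s["frame"][130:230,240:340],(560,560),interpolation=cv2.INTER_CUBIC)
save("w2.png",cv2.resize(np.hstack([a,b]),(800,400)))
E
```

```text
[ 0.48211848 -0.03678503  0.05267425] [ 0.2961457  -0.96882143 -0.29276308] [-0.00706779 -0.0044685  -0.00631341]
tab scene [275.85497706 166.56755945] ridge [277.93315689 193.0807327 ] [278.32188373 197.03649226]
```

View pics/w2.png

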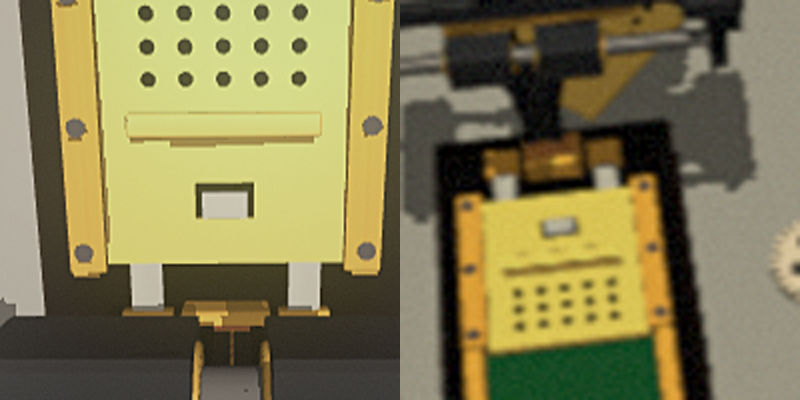

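```bash
python3 - <<'E'
from h import *
from scipy.optimize import least_squares
t=read_camera("top");s=read_camera("scene");w=read_camera("wrist")
S=lambda x,y:(240+(x-400)/4,130+y/4); Wp=lambda x,y:(200+x/2,60+y/2)
P={"ridge":[(t,(365.4,194.6)),(s,S(562,264)),(w,Wp(223,124))],
"winL":[(t,(325+252/7,165+285/7)),(s,S(578,226)),(w,Wp(196,202))],
"coverrearL":[(t,(325+160/7,165+352/7)),(s,S(628,190)),(w,Wp(108,262))],
"coverrearR":[(t,(325+405/7,165+352/7)),(s,S(482,203)),(w,Wp(343,262))]}
for n,L in P.items():
    r=least_squares(lambda p:np.concatenate([proj(c,p)-q for c,q in L]),[.5,-.037,.05])
    print(n,r.x.round(4),r.fun.round(1)); print("  at z .05:",[onz(c,q,.05)[:2].round(4) for c,q in L])
o=get_obs()["tool_pos"];print("TCP px",[proj(c,o).round(1) for c in(t,s,w)])
print("tab@.058", onz(w,Wp(225,313),.056),onz(s,S(553,152),.056))
save("w3.png",np.hstack([cv2.resize(x,(400,400),interpolation=cv2.INTER_CUBIC) for x in (t["frame"][180:260,325:405],s["frame"][140:190,250:300])]))
E
```

```text
ridge [ 0.5479 -0.0373  0.0489] [-0.6  0.1 -1.6  0.2 -0.3  0. ]
  at z .05: [array([ 0.548 , -0.0385]), array([ 0.5485, -0.0342]), array([ 0.5479, -0.0375])]
winL [ 0.5245 -0.0282  0.0456] [-0.7  0.5 -1.7  0.2 -0.3 -0.1]
  at z .05: [array([ 0.5251, -0.0294]), array([ 0.5277, -0.0247]), array([ 0.5249, -0.0287])]
coverrearL [5.059e-01 2.000e-04 4.590e-02] [-1.4 -0.1 -0.7 -0.3  0.2 -0.1]
  at z .05: [array([ 0.5054, -0.0026]), array([0.51  , 0.0014]), array([ 5.067e-01, -5.000e-04])]
coverrearR [ 0.5052 -0.0738  0.0496] [-0.1  0.2 -2.1 -0.3 -0.7 -0.2]
  at z .05: [array([ 0.5057, -0.0738]), array([ 0.507 , -0.0697]), array([ 0.5052, -0.0741])]
TCP px [array([364.8, 226.7]), array([276.2, 167.9]), array([312.8, 228.5])]
tab@.058 [ 0.49111629 -0.03684769  0.056     ] [ 0.48569089 -0.03271261  0.056     ]
```

View pics/w3.png

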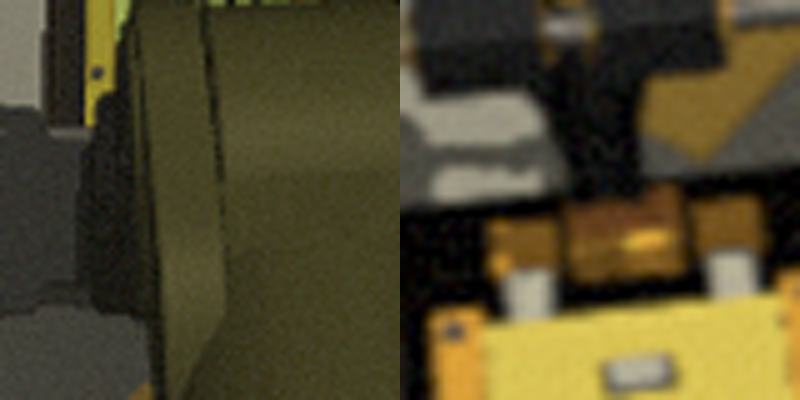

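The right panel shows the black fingers ending at scene row 164, just at the tab's upper edge, and the force is still zero. So the tips are not yet pressing, and I'll probe down slowly.

>>> {"method": "play_rows", "body": {
  "steps": [
    [[0,0,0.001,0,0,0,0],[0,0,0.001,0,0,0,0],[0,0,0,0,0,0,0]]
  ]
}}

```text
time_s: 4.9
tool_pos: [0.4819, -0.0368, 0.0504]
tool_rot: [180.0, 0.0, -1.2]
force: [0.4, 0.1, 0.1]
grip_width: 0.0003
grasp_force: 0.0
```

```bash
python3 - <<'E'
from h import *
s=read_camera("scene");a=s["frame"][140:190,250:300];b=cv2.imread("pics/scene.png")[140:190,250:300,::-1]
g=lambda x:(255*(cv2.resize(x,(400,400),interpolation=cv2.INTER_CUBIC)/255.)**.45).astype(np.uint8)
save("w4.png",np.hstack([g(b),g(a)]))
d=.0
for n,p in dict(tabRT=(.4745,-.037,.058),tabFT=(.4925,-.037,.058),tabFB=(.4925,-.037,.046),tipF=(.4915,-.037,.0504),tipB=(.4725,-.037,.0504),plinthrear=(.456,-.037,.046)).items():
    q=proj(s,p);print(n,((q-[250,140])*8).round())
E
```

```text
tabRT [204. 186.]
tabFT [210. 243.]
tabFB [215. 272.]
tipF [213. 258.]
tipB [207. 199.]
plinthrear [204. 159.]
```

View pics/w4.png

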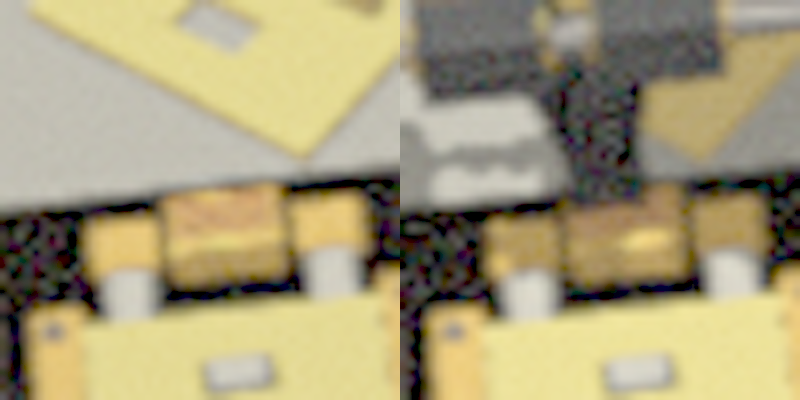

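>>> {"method": "play_rows", "body": {
  "steps": [
    [[0,0,0.001,0,0,0,0],[0,0,0.001,0,0,0,0],[0,0,0.001,0,0,0,0],[0,0,0,0,0,0,0]]
  ]
}}

```text
time_s: 5.35
tool_pos: [0.4819, -0.0368, 0.0475]
tool_rot: [-180.0, 0.0, -1.2]
force: [-0.1, 0.3, -0.0]
grip_width: 0.0003
grasp_force: 0.0
```

>>> {"method": "play_rows", "body": {
  "steps": [
    [[0,0,0.001,0,0,0,0],[0,0,0.001,0,0,0,0],[0,0,0.001,0,0,0,0],[0,0,0,0,0,0,0]]
  ]
}}

```text
time_s: 5.75
tool_pos: [0.4819, -0.0368, 0.0445]
tool_rot: [180.0, 0.0, -1.2]
force: [0.6, -0.2, -0.0]
grip_width: 0.0003
grasp_force: 0.0
```

There is still no contact at a reported z below the deck, so the real tips sit higher than reported. The picture suggests 10 mm or more. I'll keep going down until I feel force.

>>> {"method": "play_rows", "body": {
  "steps": [
    [[0,0,0.001,0,0,0,0],[0,0,0.001,0,0,0,0],[0,0,0.001,0,0,0,0],[0,0,0.001,0,0,0,0],[0,0,0,0,0,0,0]]
  ]
}}

```text
time_s: 6.25
tool_pos: [0.4819, -0.0367, 0.0404]
tool_rot: [-180.0, 0.0, -1.2]
force: [-0.6, -0.2, -0.3]
grip_width: 0.0007
grasp_force: 0.0
```

```bash
python3 - <<'E'
from h import *
s=read_camera("scene")["frame"];b=cv2.imread("pics/scene.png")[:,:,::-1]
for r in range(158,178): print(r,b[r,268:288:2].sum(-1),s[r,268:288:2].sum(-1))
E
```

```text
158 [388 393 392 389 386 397 392 377 336 387] [103  24  23  36  63  13  74 216 224 255]
159 [399 393 388 401 397 400 403 401 377 328] [168  52  52  51  46  11 105 222 228 224]
160 [396 397 401 398 397 396 403 406 412 374] [206  77  14   8  37  29  95 225 213 223]
161 [405 400 404 407 395 380 386 357 369 313] [214 105  20  51  48  29 111 198 204 178]
162 [390 370 368 369 323 258 227 217 193 122] [239 127  20  44  39  61  55 107  94  63]
163 [306 243 229 233 239 180 172 236 194   1] [194 108  55  19  20  58  30 140 103   3]
164 [133 125 199 277 355 324 274 286 245  66] [ 66  58   1  53  39  62  57 183 140  49]
165 [ 11 155 282 296 335 326 317 316 248 169] [  0  51  42  54  33  29  60 187 152  99]
166 [ 46 153 326 304 294 322 315 302 284 249] [ 10  84  66  36  50  18  55 200 158 133]
167 [212 159 313 322 280 303 311 310 307 209] [117  87  96  29  19  23  17 185 186 118]
168 [377 199 323 277 325 326 325 346 335 210] [185 107  78  43  78  88 102 181 199 122]
169 [393 200 347 340 367 406 392 390 356 214] [232 122 118 135 179 248 247 230 215 133]
170 [390 205 384 384 391 405 384 326 279 167] [227 142 209 201 235 364 384 286 198  96]
171 [392 220 376 300 280 272 273 248 221  84] [232 126 245 226 215 274 308 239 173  72]
172 [371 172 278 238 238 228 233 238 225  66] [210 119 212 203 187 233 260 225 188  68]
173 [308 130 212 245 219 196 218 215 179  36] [198  92 175 196 185 222 239 231 170  41]
174 [340  71 174 210 158 125 125  99 102   4] [217  66 162 170 117 116 119  81  64   0]
175 [338  52  96 106  59  43  27   1  15   5] [246  20  83  84  40  56  20   6   0   0]
176 [347  62   0   0   7   0   7  18   7  47] [382  31  11  10  15  13  14  19  20  26]
177 [347  40  13  14  22  53  99 130 212 229] [391  56   0   2  23  59 106 147 213 254]
```

The tip's lower edge has moved down from row 165 to 168, and the tab's front top edge is at 170.4. So the tips are still above the tab and close to it.

>>> {"method": "play_rows", "body": {
  "steps": [
    [[0,0,0.001,0,0,0,0],[0,0,0.001,0,0,0,0],[0,0,0,0,0,0,0]]
  ]
}}

```text
time_s: 6.6
tool_pos: [0.4819, -0.0368, 0.0385]
tool_rot: [180.0, 0.0, -1.2]
force: [-0.2, -0.9, 0.6]
grip_width: 0.0005
grasp_force: 0.0
```

>>> {"method": "play_rows", "body": {
  "steps": [
    [[0,0,0.001,0,0,0,0],[0,0,0.001,0,0,0,0],[0,0,0,0,0,0,0]]
  ]
}}

```text
time_s: 6.9
tool_pos: [0.4821, -0.0368, 0.0366]
tool_rot: [180.0, -0.0, -1.2]
force: [-0.5, -1.2, -0.8]
grip_width: 0.0002
grasp_force: 0.0
```

>>> {"method": "play_rows", "body": {
  "steps": [
    [[0,0,0.001,0,0,0,0],[0,0,0.001,0,0,0,0],[0,0,0,0,0,0,0]]
  ]
}}

```text
time_s: 7.2
tool_pos: [0.4821, -0.0368, 0.0347]
tool_rot: [180.0, 0.0, -1.2]
force: [-1.3, 0.2, 3.5]
grip_width: 0.0004
grasp_force: 1.5
```

>>> {"method": "play_rows", "body": {
  "steps": [
    [[0,0,0.001,0,0,0,0],[0,0,0.001,0,0,0,0],[0,0,0,0,0,0,0]]
  ]
}}

```text
time_s: 7.5
tool_pos: [0.4821, -0.0368, 0.0325]
tool_rot: [180.0, -0.0, -1.2]
force: [-0.8, 0.1, 3.1]
grip_width: 0.0001
grasp_force: 1.3
```

I made contact at a reported z of about 0.036, so the tips are really some 22 mm above the reported TCP. I'll press on.

>>> {"method": "play_rows", "body": {
  "steps": [
    [[0,0,0.001,0,0,0,0],[0,0,0.001,0,0,0,0],[0,0,0,0,0,0,0]]
  ]
}}

```text
time_s: 7.8
tool_pos: [0.4821, -0.0368, 0.0306]
tool_rot: [180.0, 0.0, -1.2]
force: [-0.1, 0.2, 3.4]
grip_width: 0.0006
grasp_force: 1.6
```

```bash
python3 - <<'E'
from h import *
t=read_camera("wrist");f=t["frame"];o=get_obs();print(o["tool_pos"],o["force"])
save("w5.png",cv2.resize(f[0:260,200:400],None,fx=2.2,fy=2.2,interpolation=cv2.INTER_CUBIC))
print("ridge seated/sprung",proj(t,(.547,-.0375,.0585)),proj(t,(.556,-.0375,.0585)))
E
```

```text
[ 0.48208353 -0.03676922  0.03063291] [-0.51751309  0.18022514  2.97476512]
ridge seated/sprung [310.83585845 123.60166955] [310.39804226 104.67444445]
```

View pics/w5.png

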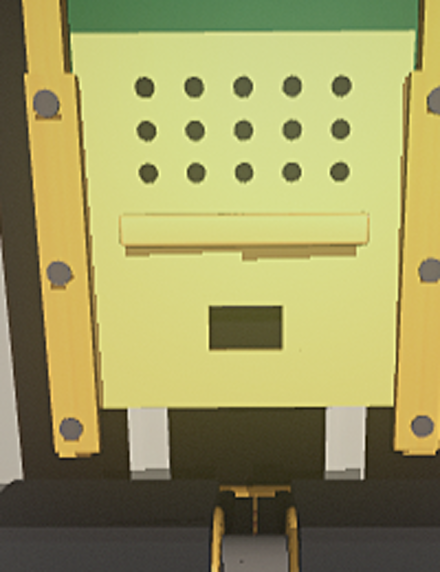

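The nose has left the window and the ridge is now at wrist row about 104, as predicted for sprung loose (123.6 when seated). I'll let go of the tab, rise, and go down behind the ridge.

>>> {"method": "play_rows", "body": {
  "steps": [
    [[0,0,-0.01,0,0,0,0],[0,0,-0.02,0,0,0,0],[0.024,0,0,0,0,0,0],[0.024,0,0,0,0,0,0],[0,0,0,0,0,0,0],[0,0,0.015,0,0,0,0],[0,0,0.006,0,0,0,0],[0,0,0.003,0,0,0,0],[0,0,0.002,0,0,0,0],[0,0,0.002,0,0,0,0],[0,0,0,0,0,0,0]]
  ]
}}

```text
time_s: 8.95
tool_pos: [0.5299, -0.0378, 0.0326]
tool_rot: [180.0, 0.0, -1.2]
force: [-0.6, -1.1, -0.5]
grip_width: 0.0008
grasp_force: 0.0
```

>>> {"method": "play_rows", "body": {
  "steps": [
    [[0.006,0,0,0,0,0,0],[0.006,0,0,0,0,0,0],[0.004,0,0,0,0,0,0],[0.004,0,0,0,0,0,0],[0.004,0,0,0,0,0,0],[0.004,0,0,0,0,0,0],[0,0,0,0,0,0,0]]
  ]
}}

```text
time_s: 9.65
tool_pos: [0.5592, -0.0382, 0.0326]
tool_rot: [-180.0, -0.1, -1.2]
force: [0.4, -0.5, 0.1]
grip_width: 0.0
grasp_force: 0.0
```

```bash
python3 - <<'E'
from h import *
t=read_camera("wrist");o=get_obs();print(o["tool_pos"],o["force"])
r=silhouettes("wrist","cover")[0];print(r["p"],r["extent"])
f=t["frame"];c=int(proj(t,(.58,-.038,.05))[0])
g=cv2.inRange(cv2.cvtColor(f,cv2.COLOR_RGB2HSV),(50,90,20),(90,255,255));ys,xs=np.nonzero(g);print("felt rows",ys.min(),ys.max())
y=np.nonzero(g[:,c])[0].max();print("cover front edge",onz(t,(c,y),.05))
E
```

```text
[ 0.55883977 -0.03823006  0.03263922] [ 0.02125061  0.73263116 -0.48737854]
0.92 [461.0, 369.1, 536.0, 400.0]
felt rows 0 398
cover front edge [ 0.61654076 -0.03871622  0.05      ]
```

The cover's front edge has moved to x≈0.6165 and follows the fingers with light friction. I'll push on about 66 mm and then measure.

>>> {"method": "play_rows", "body": {
  "steps": [
    [[0.006,0,0,0,0,0,0],[0.006,0,0,0,0,0,0],[0.006,0,0,0,0,0,0],[0.006,0,0,0,0,0,0],[0.006,0,0,0,0,0,0],[0.006,0,0,0,0,0,0],[0.006,0,0,0,0,0,0],[0.006,0,0,0,0,0,0],[0.006,0,0,0,0,0,0],[0.004,0,0,0,0,0,0],[0.004,0,0,0,0,0,0],[0,0,0,0,0,0,0]]
  ]
}}

```text
time_s: 10.95
tool_pos: [0.6208, -0.0395, 0.0327]
tool_rot: [-180.0, -0.1, -1.2]
force: [-0.1, 0.3, -0.5]
grip_width: 0.0008
grasp_force: 0.0
```

>>> {"method": "play_rows", "body": {
  "steps": [
    [[0.002,0,0,0,0,0,0],[0.002,0,0,0,0,0,0],[0,0,0,0,0,0,0]]
  ]
}}

```text
time_s: 11.25
tool_pos: [0.6243, -0.0397, 0.0327]
tool_rot: [180.0, -0.0, -1.2]
force: [-0.6, 0.3, -0.1]
grip_width: 0.0007
grasp_force: 0.1
```

```bash
python3 - <<'E'
from h import *
t=read_camera("scene");o=get_obs();print(o["tool_pos"],o["force"])
save("s5.png",cv2.resize(t["frame"][150:300,220:350],None,fx=4,fy=4,interpolation=cv2.INTER_CUBIC))
E
```

```text
[ 0.62425984 -0.0396846   0.0326544 ] [-1.06832579 -0.53943882 -0.27845269]
```

View pics/s5.png

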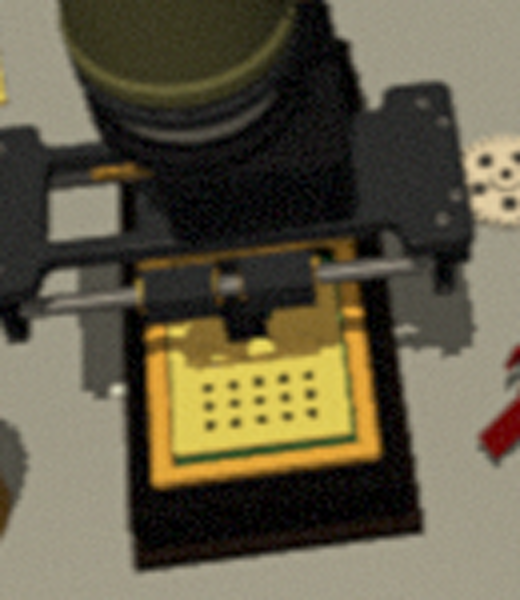

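The cover lies between the guides, with its front edge at crop row about 450. A thin green strip of some 5 mm is left before the bead at row 460. I'll go on in small steps until I feel force.

>>> {"method": "play_rows", "body": {
  "steps": [
    [[0.002,0,0,0,0,0,0],[0.001,0,0,0,0,0,0],[0,0,0,0,0,0,0]]
  ]
}}

```text
time_s: 11.6
tool_pos: [0.6272, -0.0398, 0.0327]
tool_rot: [180.0, -0.0, -1.2]
force: [-1.2, -0.5, -0.3]
grip_width: 0.0005
grasp_force: 0.3
```

>>> {"method": "play_rows", "body": {
  "steps": [
    [[0.001,0,0,0,0,0,0],[0.001,0,0,0,0,0,0],[0,0,0,0,0,0,0]]
  ]
}}

```text
time_s: 11.9
tool_pos: [0.6292, -0.0397, 0.0326]
tool_rot: [180.0, -0.0, -1.2]
force: [-1.1, 0.3, 1.3]
grip_width: 0.0004
grasp_force: 0.4
```

```bash
python3 - <<'E'
from h import *
t=read_camera("scene");f=t["frame"]
for r in range(258,270): print(r,f[r,275:295:4].tolist())
E
```

```text
258 [[223, 203, 87], [89, 80, 38], [218, 196, 86], [202, 183, 79], [210, 189, 81]]
259 [[225, 203, 92], [162, 146, 62], [223, 203, 87], [223, 204, 87], [224, 205, 85]]
260 [[224, 205, 90], [217, 198, 85], [224, 206, 90], [224, 205, 89], [222, 203, 86]]
261 [[222, 204, 89], [224, 204, 88], [221, 204, 85], [223, 205, 91], [220, 201, 87]]
262 [[224, 205, 91], [225, 208, 93], [221, 201, 88], [216, 195, 89], [215, 188, 83]]
263 [[221, 202, 89], [214, 193, 83], [212, 186, 80], [186, 144, 59], [216, 164, 61]]
264 [[212, 184, 81], [187, 148, 62], [214, 163, 60], [213, 155, 56], [225, 165, 58]]
265 [[214, 165, 63], [218, 159, 55], [225, 164, 58], [227, 165, 58], [224, 165, 59]]
266 [[222, 163, 55], [228, 169, 58], [224, 164, 56], [221, 162, 58], [180, 130, 45]]
267 [[223, 164, 59], [217, 160, 54], [183, 129, 42], [154, 108, 39], [118, 84, 27]]
268 [[189, 136, 48], [151, 108, 35], [125, 90, 32], [83, 59, 25], [53, 39, 17]]
269 [[136, 100, 38], [84, 58, 24], [56, 38, 10], [30, 26, 13], [10, 9, 9]]
```

No green is left in front of the cover, so it is up against the bead. I'll back off, rise and check.

>>> {"method": "play_rows", "body": {
  "steps": [
    [[-0.006,0,0,0,0,0,0],[-0.006,0,0,0,0,0,0],[0,0,-0.02,0,0,0,0],[0,0,-0.04,0,0,0,0],[-0.04,0,-0.03,0,0,0,0],[-0.048,0,0,0,0,0,0],[-0.048,0,0,0,0,0,0],[0,0,0,0,0,0,0],[0,0,0,0,0,0,0]]
  ]
}}

```text
time_s: 12.85
tool_pos: [0.4802, -0.0374, 0.123]
tool_rot: [179.8, -0.1, -1.2]
force: [0.2, -0.4, -0.1]
grip_width: 0.0005
grasp_force: 0.0
```

```bash
python3 - <<'E'
from h import *
t=read_camera("scene");save("s6.png",cv2.resize(t["frame"][130:310,150:420],None,fx=2.9,fy=2.9,interpolation=cv2.INTER_CUBIC))
E
```

```text
(no output)
```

View pics/s6.png

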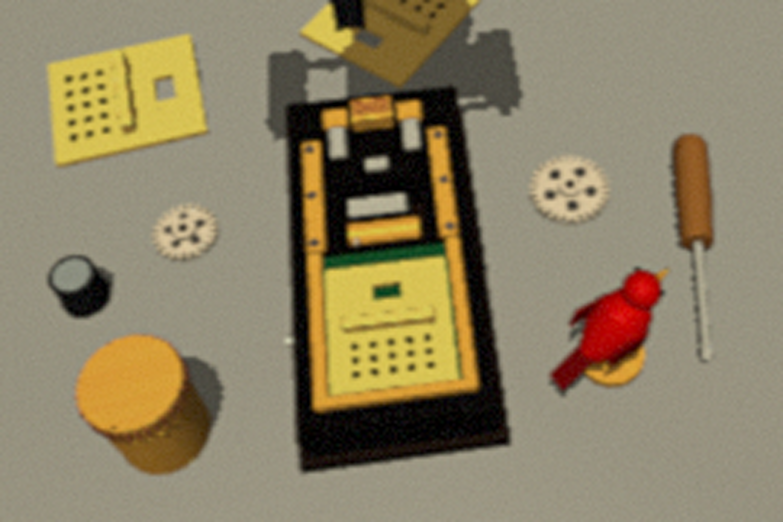

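The cover lies flat on the felt against the bead, with its centre at crop (393,325). The movement well is open at (383,205), and everything else stands where it was. I'll hand in.

```bash
python3 -c "
from cell import *
print(sign_off())"
```

```text
the job is handed in; nothing more can be done
None
```

The job is handed in: I pressed the tab, the cover sprang loose, and I pushed it along the plinth until it lay flat on the green ledge against the end bead; nothing else moved, and it took about 13 s of the 40 s allowed.

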